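# Open the ratchet carving clamp

### The job

The small red pot stands between the jaws of the ratchet carving clamp. Free it by opening the clamp: with the fingertips press the steel release pad on the sliding jaw fully down and, keeping it down, push the sliding jaw all the way back against the stop at the far end of its bar, then let go and move clear. Nothing is to be gripped or lifted: leave the pot standing untouched on the clamp's board, and do not disturb the cup, the glaze jar or the test tile beside it.

Things in the scene. Friction and masses are not known exactly. Their poses are not given: they have to be found in the camera images.
- clamp: Carving clamp, fixed to the table: plywood board 380 (x) x 104 (y) x 14 mm. Origin: centre of the board's underside; z up; +x along the bar in the direction in which the sliding jaw opens. The fixed grey jaw stands at x = -186 to -168 mm and rises to z = 82. A toothed aluminium bar (top of teeth z = 36) runs along x in the middle, from -61 to +175 mm, and ends at a low grey end stop (x = +174 to +186, top z = 40 mm).
- jaw (a joint): Travel of the sliding jaw along the clamp's +x, m: 0 = closed, 0.130 = fully open, against the end stop. It slides with about 3.5 N of friction. The ratchet keeps it from moving towards open (however hard it is pushed) unless the release is pressed; a press must be kept up while it slides, since the pad springs back and locks when let go.
- release (a joint): Angle of the release lever, rad: 0 = up (locked; it may rest at up to 0.15 where its tooth sits on top of a ratchet tooth), 0.28 = fully down. The teeth are clear above about 0.17. Pressing the pad down takes about 2 to 6 N; it springs back up when let go.
- pad_top (a point): Point on the top of the release pad, a ribbed steel plate 46 (along x) x 44 mm, z = 60 mm when up; 23 mm from push_face towards the closed end, 20 mm from the pad end next to push_face. The pad tips about a pivot 35 mm further towards the closed end; this point sinks 10 mm when fully down. The space over the pad, from jaw plate to push plate, is 89 mm long, open above and at the sides.
- push_face (a point): Centre line of the face of the push plate that looks at the pad, z = 68 mm: a grey upright plate, 64 mm wide (y), 12 mm thick, top at z = 80 mm, solid with the sliding jaw. Pressing on this face towards the clamp's +x pushes the jaw back. Its frame is parallel to the clamp's.
- jaw_face (a point): Centre of the cork face of the sliding jaw that looks at the pot, z = 54 mm; the jaw plate is 70 mm wide, 14 mm thick, top at z = 84 mm. The whole sliding jaw is 115 mm long from this face to the back of the push plate.
- pot: The pot of pot_center; origin at the centre of its foot.
- pot_center (a point): Small round red pot, 85 mm wide, 82 mm tall, loose on the clamp's board between the jaws; point at half height on its axis.
- cup_center (a point): Bystander: cream narrow-necked cup, 74 mm wide, 77 mm tall, loose on the table beside the clamp; point at half height.
- glaze_jar_center (a point): Bystander: white glaze jar with lid, 66 mm wide, 79 mm tall, loose on the table beside the clamp; point at half height.
- tile_center (a point): Bystander: flat test tile 75 x 45 x 10 mm, loose on the table beside the clamp; its centre.
Not all that is in view belongs to the job. Leave any yellow look-alike of the pot alone.

How it is judged (in metres and radians):
On the way, in this order (a step that is already met when the one before it is completed fails the run):
1. the release pad is pressed fully down while the jaw is still well short of its stop (value of joint release above 0.18 rad and value of joint jaw below 0.085 m), for 0.1 s.
2. the sliding jaw is pushed back against the end stop (value of joint jaw above 0.122 m), for 0.1 s.
At the end, for the whole second after the job is handed in: The sliding jaw is back within 8 mm of its end stop, the release has sprung up (below 0.17 rad), the pot stands upright within 8 mm of where it stood, and the cup, glaze jar and tile lie within 15 mm of where they were (value of joint jaw above 0.122 m and value of joint release below 0.17 rad and angle between pot_center's own z axis and vertical below 0.1 rad and distance of pot_center from where it was at the start of the episode below 0.008 m and distance of each of cup_center, glaze_jar_center, tile_center from where it was at the start of the episode below 0.015 m); the robot touches nothing.
It fails at once if the robot touches the pot, or the pot is shifted, tipped or lifted (contact force between any of the fingers, the arm and pot above 0.3 N or distance of pot_center from where it was at the start of the episode above 0.01 m).
It fails at once if the cup, the glaze jar or the tile is shifted, lifted or carried by more than 15 mm (distance of any of cup_center, glaze_jar_center, tile_center from where it was at the start of the episode above 0.015 m).
It also fails if it takes over 34 s, if anything falls off the work surface, if the arm or the gripper's body presses on something with over 40 N, if the wrist force passes 120 N, or if a joint passes its speed limit or range.

### The arm

A 6-joint arm with a two-finger parallel gripper is mounted at the origin on a cart in front of the work surface, level with it; the furniture and walls round the work are solid. World frame = base frame: x ahead of the robot, y to its left, z up, the work surface at z = 0. Lengths are in m, angles in degrees, forces in N, time in s.
With the tool pointing down it reaches from about 0.4 to 0.825 m from the base axis. Payload 7 kg.
Tool frame: the origin (TCP) lies midway between the tips of the shut fingers; the grasp point (between the pads) lies 19 mm behind it; x points along the fingers, z is the direction in which the jaws open and shut, and the axes are right-handed (so a half turn about x gives the same grasp; the last joint's range is limited). The gripper opens to 88 mm and grips with 3 to 60 N. Pads are 19 mm wide; open, the fingers measure 130 mm over their backs; the gripper's body (78 mm by 193 mm) begins 47 mm behind the grasp point.
Start: joints at [16.507, 20.546, 0.682, 0, -70.136, -16.507], TCP at [0.675, -0, 0.227] pointing down, gripper open.
Joint ranges: [-176.03, 176.03], [-82.01, 121.73], [-58.28, 71.71], [-173.87, 95.51], [-174.79, -0.11], [-173.66, 173.66]. Speed limits (degrees/s): [136.94, 136.94, 172.46, 180, 180, 180].

### API

Orientations are given as [roll, pitch, yaw] about the fixed x, y, z axes, in that order (R = Rz(yaw) Ry(pitch) Rx(roll)).
In Python, from plant import ctrl gives the robot as it stands. The module is installed in compiled form; this text tells all that it offers.
- The arm moves only by the tool servo_tool, never from a script. Its argument "deltas" is a list of rows, each a list of 3 entries, a list of its own where there are three numbers: the turn, a rotation vector about the tool's x, y, z in degrees, then the shift along the tool's x, y, z in cm, then the finger opening in cm, from 0 to 8.76. A call has 1 to 5 rows; each row is the pose to reach, as a shift and turn from the pose measured when the call began, along the tool's axes at that moment; what a row does not reach only later rows make up. A row lasts 1/10 s, in which the tool goes at most 50 mm and 8.59 degrees, less where a joint would pass 70% of its speed; a pose out of reach is approached as far as the arm can. A call with a gripper value outside its range is refused whole. The fingers move at their own pace and stop on an object; the grip force is fixed at half the most. Time passes only in rows, so rows that repeat a pose let the fingers close. It gives the time, the measured TCP pose, the force and the opening at its end, in the units of the state.
- ctrl.get_obs(): the state, without advancing time (a new reading comes with each control period).
- ctrl.snapshot(name): name is "scene" or "side" or "wrist"; returns a dict with "image" (384x512x3 uint8, red, green, blue), "vertical_fov" (degrees; the focal length in pixels is half the picture's height over the tangent of half this angle, whatever the lens; pixels are square), "cx", "cy" (the principal point, pixels), "rvec" (rotation vector, rad) and "tvec" (3), from world to camera coordinates, as OpenCV has them. Camera axes: x right, y down, z forward; pixel columns grow to the right and rows downward; lengths in m; the calibration is good to about 2 mm. A picture is of the moment at which its call begins. There is no depth.
- ctrl.close_job(): hands the job in, once; it reports no verdict.
The state is a dict: "clock": time; "joint_pos": joint angles; "qvel": joint speeds; "tau": joint torques, N m; "tool_pos": TCP position; "orientation": TCP orientation; "force": force on the tool from outside, world axes, zero at the start; "moment": the same for the moment, N m; "opening": finger opening in m.
Only numpy, scipy, OpenCV 4.12 (cv2) and the standard library are available. Lean on these libraries where they do the work, as an engineer would, in place of code of your own. Each camera call takes 0.05 s, during which the arm holds its last target. There are 200 camera calls.

## Working session

There is one attempt and no reset: what is moved stays moved. The work goes in short steps, Python scripts to look and compute and a tool call to move; the robot and the scene stay as the last step left them, time stands still between calls to the robot, and variables do not carry over. Pictures are saved under pics/ and viewed, on a budget of 10 in all, crops included, one or two more only if the job needs it, and the job is handed in when it is done.

Besides the shell and the picture viewer there is one more tool, called after ">>>" by a JSON object that holds its "method" and its "body". servo_tool: Moves the arm, as the interface text tells. Its arguments: {"type":"object","properties":{"deltas":{"type":"array","items":{"type":"array"}}},"required":["deltas"]}

```bash
mkdir -p pics; cat > h.py <<'E'
import numpy as np, cv2
from plant import ctrl
def cam(s):
    f=192/np.tan(np.radians(s["vertical_fov"])/2)
    K=np.array([[f,0,s["cx"]],[0,f,s["cy"]],[0,0,1.]])
    return K,cv2.Rodrigues(np.array(s["rvec"],float))[0],np.array(s["tvec"],float).ravel()
def ray(s,uv):
    K,R,t=cam(s); d=R.T@np.linalg.solve(K,[uv[0],uv[1],1]); return -R.T@t,d
def onz(s,uv,z):
    o,d=ray(s,uv); return o+d*(z-o[2])/d[2]
def proj(s,P):
    K,R,t=cam(s); p=(K@(R@np.atleast_2d(P).T+t[:,None])).T; return p[:,:2]/p[:,2:]
E
python3 - <<'E'
from h import *
import pickle
d={}
for n in ["scene","side","wrist"]:
    s=ctrl.snapshot(n); d[n]=s; K,R,t=cam(s); print(n,-R.T@t,K[0,0])
    cv2.imwrite(f"pics/{n}0.png",cv2.resize(s["image"][:,:,::-1],(800,600),interpolation=cv2.INTER_CUBIC))
pickle.dump(d,open("s0.pkl","wb"))
o=ctrl.get_obs(); print(o["clock"],o["tool_pos"],o["orientation"],o["force"])
E
```

```text
scene [ 0.02885908 -0.38825985  0.57124403] 403.77063440906534
side [ 0.12838182 -0.8083941   0.50008835] 465.2461369086159
wrist [ 0.67428578 -0.07375076  0.38332143] 290.9543804155098
0.15 [ 6.74623793e-01 -2.98709741e-05  2.25826423e-01] [   6.26592244   89.92486587 -173.73798927] [ 0.506783   -0.19010049 -0.1604734 ]
```

View pics/scene0.png

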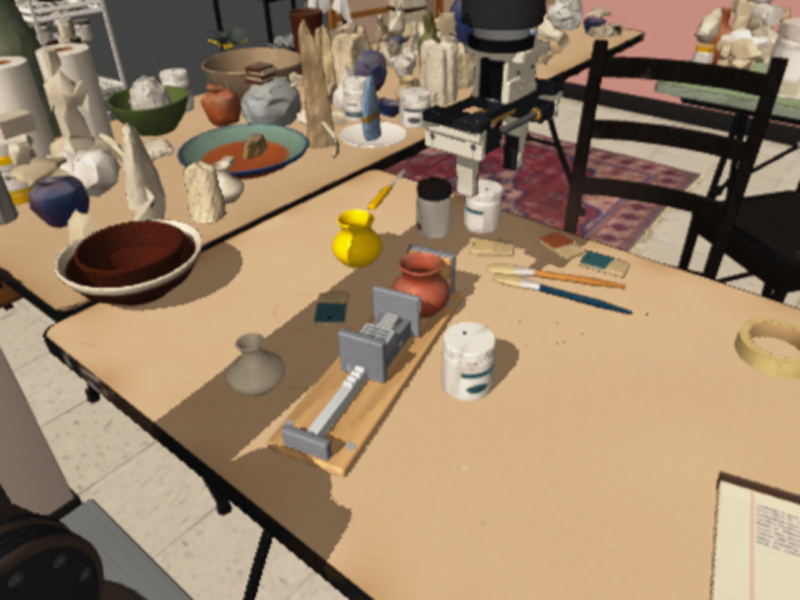

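View pics/side0.png

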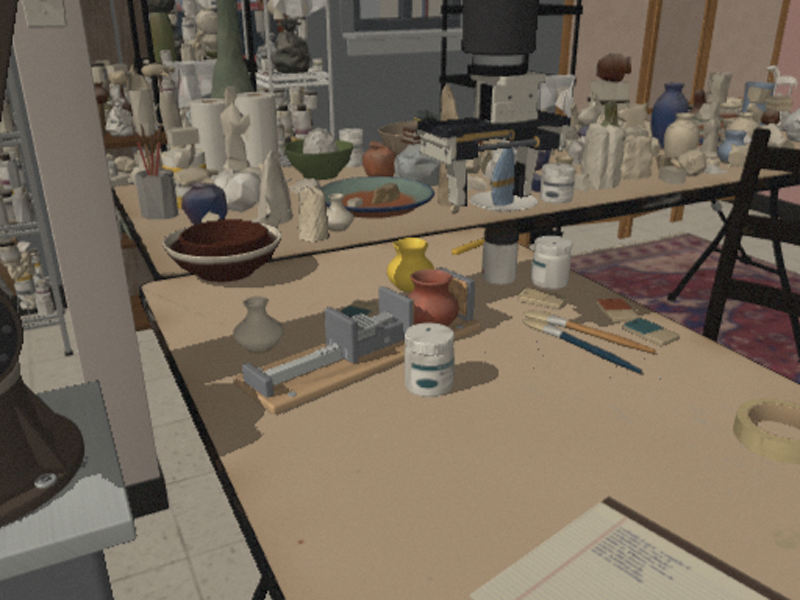

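View pics/wrist0.png

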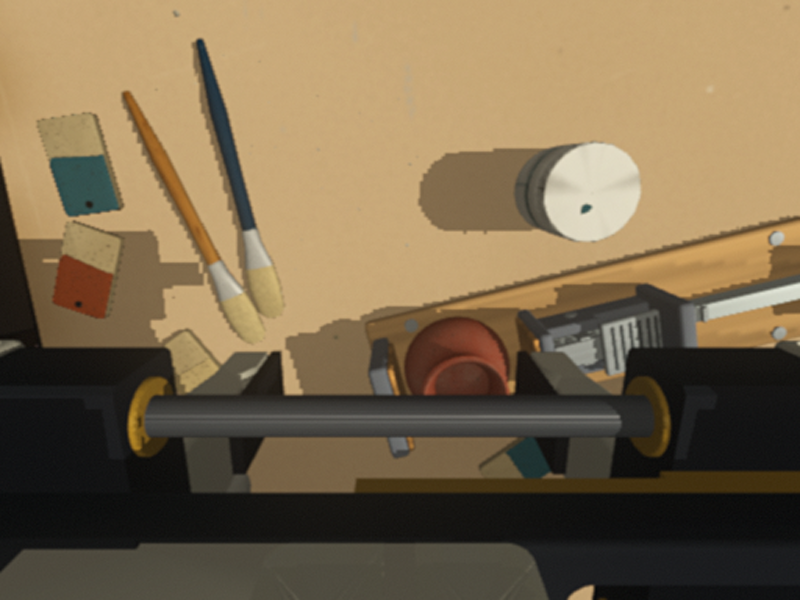

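The scene view shows the clamp running from the end stop near the robot (305,440) to the fixed jaw (435,265). The push plate is at (363,355), the jaw plate at (397,310), the red pot at (420,285) and the yellow look-alike at (357,240). The cup is at (255,365), the glaze jar at (468,360) and the tile at (331,308), all in 800x600 pixels. Next I'll view one enlarged crop to get exact corners.

```bash
python3 - <<'E'
import pickle,cv2,numpy as np
d=pickle.load(open("s0.pkl","rb"))
a=d["scene"]["image"][155:305,170:300]   # 150x130
b=d["side"]["image"][165:265,150:310]
c=d["wrist"]["image"][130:260,320:512]
A=cv2.resize(a,None,fx=3,fy=3,interpolation=cv2.INTER_CUBIC) #390x450
B=cv2.resize(b,None,fx=2.5,fy=2.5,interpolation=cv2.INTER_CUBIC) #400x250
C=cv2.resize(c,None,fx=2,fy=2,interpolation=cv2.INTER_CUBIC) #384x260
m=np.zeros((520,795,3),np.uint8); m[:450,:390]=A; m[:250,395:795]=B; m[255:515,395:779]=C
cv2.imwrite("pics/crop1.png",m[:,:,::-1])
E
```

```text
(no output)
```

View pics/crop1.png

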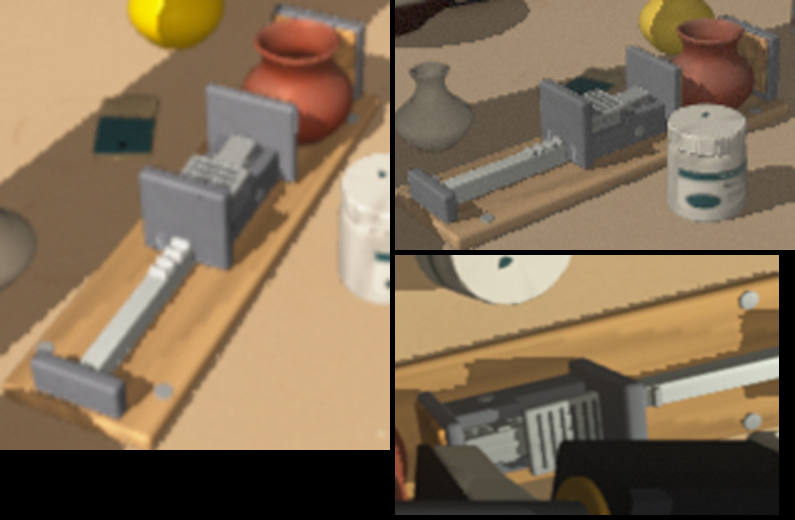

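The crop shows the push plate's rear top edge at scene crop (143,183)-(229,206), the end-stop top at (33,360)-(125,388), the jaw plate top at (207,97)-(297,118) and the ribbed pad between the two plates. The red pot sits between the cork faces, so it is the one meant. The yellow one stands behind, off the board. The jaw opens towards the robot.

```bash
python3 - <<'E'
import pickle
from h import *
d=pickle.load(open("s0.pkl","rb"))
S=lambda u,v:(u/3+170-.33,v/3+155-.33)
D=lambda u,v:((u-395)/2.5+150-.3,v/2.5+165-.3)
W=lambda u,v:((u-395)/2+320-.25,(v-255)/2+130-.25)
def L(n,f,a,b,z):
    p,q=onz(d[n],f(*a),z),onz(d[n],f(*b),z); v=q-p
    print(n,z,p[:2].round(4),q[:2].round(4),'mid',((p+q)/2)[:2].round(4),'len',np.linalg.norm(v).round(4),'ang',np.degrees(np.arctan2(v[1],v[0])).round(1))
L("scene",S,(143,183),(229,206),.080)
L("scene",S,(147,169),(232,193),.080)
L("side",D,(541,92),(577,107),.080)
L("side",D,(551,81),(587,98),.080)
L("scene",S,(33,361),(124,389),.040)
L("side",D,(410,182),(446,200),.040)
L("scene",S,(207,97),(297,120),.084)
L("scene",S,(209,86),(298,108),.084)
L("side",D,(627,57),(668,78),.084)
L("scene",S,(5,385),(152,430),.014)
L("scene",S,(152,430),(375,95),.014)
L("wrist",W,(640,385),(640,410),.080)
L("wrist",W,(395,358),(779,275),.014)
L("scene",S,(180,252),(90,365),.036)
# cup/jar rough
print(onz(d["scene"],(255/1.5625,385/1.5625),0.01),onz(d["scene"],(468/1.5625,340/1.5625),.079),onz(d["scene"],(331/1.5625,308/1.5625),.01),onz(d["side"],(259/1.5625,343/1.5625),.01))
E
```

```text
scene 0.08 [0.448  0.0649] [0.4648 0.0062] mid [0.4564 0.0356] len 0.0611 ang -74.0
scene 0.08 [0.4602 0.0731] [0.4758 0.0131] mid [0.468  0.0431] len 0.062 ang -75.4
side 0.08 [0.4445 0.0476] [0.4604 0.0061] mid [0.4525 0.0268] len 0.0445 ang -69.0
side 0.08 [0.4608 0.0651] [0.475  0.0185] mid [0.4679 0.0418] len 0.0487 ang -73.1
scene 0.04 [0.3221 0.0369] [ 0.34   -0.0201] mid [0.331  0.0084] len 0.0598 ang -72.6
side 0.04 [0.3168 0.0155] [ 0.3341 -0.0255] mid [ 0.3255 -0.005 ] len 0.0445 ang -67.1
scene 0.084 [0.5423 0.0929] [0.5596 0.0259] mid [0.551  0.0594] len 0.0692 ang -75.5
scene 0.084 [0.5535 0.1009] [0.5712 0.0341] mid [0.5624 0.0675] len 0.0692 ang -75.2
side 0.084 [0.5392 0.0748] [0.5512 0.0164] mid [0.5452 0.0456] len 0.0597 ang -78.4
scene 0.014 [0.3129 0.0565] [ 0.3432 -0.0367] mid [0.328  0.0099] len 0.0979 ang -72.0
scene 0.014 [ 0.3432 -0.0367] [0.7017 0.057 ] mid [0.5224 0.0102] len 0.3706 ang 14.6
wrist 0.08 [0.4704 0.0125] [0.4679 0.0267] mid [0.4691 0.0196] len 0.0145 ang 99.8
wrist 0.014 [0.5891 0.0129] [ 0.351  -0.0406] mid [ 0.4701 -0.0138] len 0.244 ang -167.3
scene 0.036 [0.4485 0.0364] [0.343  0.0114] mid [0.3958 0.0239] len 0.1085 ang -166.7
[0.36883601 0.1469103  0.01      ] [ 0.54229923 -0.06284645  0.079     ] [0.54999584 0.18820017 0.01      ] [0.37323187 0.14190191 0.01      ]
```

```bash
cat >> h.py <<'E'
from scipy.spatial.transform import Rotation as Ro
def tool():
    o=ctrl.get_obs(); return o,Ro.from_euler("xyz",o["orientation"],degrees=True),np.array(o["tool_pos"])
def target(sgn=1,th=20,yaw=-166.5):
    a=np.radians(yaw); c=np.array([np.cos(a),np.sin(a),0]); y=np.cross([0,0,1],c); t=np.radians(th)
    x=np.array([0,0,-np.cos(t)])+np.sin(t)*c; z=sgn*y
    return Ro.from_matrix(np.array([x,np.cross(z,x),z]).T),c,y
def delta(P,Rt):
    o,R,p=tool(); return (R.inv()*Rt).as_rotvec(degrees=True).round(1),(R.inv().apply(np.array(P)-p)*100).round(2)
E
python3 - <<'E'
from h import *
import pickle
d=pickle.load(open("s0.pkl","rb"))
o,R,p=tool(); K,Rc,t=cam(d["wrist"]); print(R.as_matrix().round(2)); print("cam in tool",R.inv().apply(-Rc.T@t-p))
for s in (1,-1):
    Rt,c,y=target(s); print(s,Rt.as_matrix().round(2)[:,1],delta([.49,.044,.18],Rt))
E
```

```text
[[-0. -0. -1.]
 [-0. -1.  0.]
 [-1.  0.  0.]]
cam in tool [-0.15748388  0.07374346  0.00053827]
1 [ 0.91  0.22 -0.34] (array([-102.3,  -18. ,  -14.2]), array([ 4.61, -4.4 , 18.46]))
-1 [-0.91 -0.22  0.34] (array([ 75.7, -13.3,  16.9]), array([ 4.61, -4.4 , 18.46]))
```

>>> {"method": "servo_tool", "body": {"deltas": [[[76,-13,17],[4,-4.4,18.5],0],[[76,-13,17],[4,-4.4,18.5],0],[[76,-13,17],[4,-4.4,18.5],0],[[76,-13,17],[4,-4.4,18.5],0],[[76,-13,17],[4,-4.4,18.5],0]]}}

```text
clock: 0.65
tool_pos: [0.4838, 0.044, 0.1853]
orientation: [73.1, 78.3, -148.6]
force: [1.3, 0.3, 1.4]
opening: 0.0532
```

```bash
python3 -c "
from h import *
print(delta([.49,.044,.18],target(-1)[0]))"
```

```text
(array([34.1, -6.1,  7.5]), array([ 0.42, -0.51, -0.49]))
```

>>> {"method": "servo_tool", "body": {"deltas": [[[34,-6,7.5],[0.4,-0.5,-0.5],0],[[34,-6,7.5],[0.4,-0.5,-0.5],0],[[34,-6,7.5],[0.4,-0.5,-0.5],0],[[34,-6,7.5],[0.4,-0.5,-0.5],0],[[34,-6,7.5],[0.4,-0.5,-0.5],0]]}}

```text
clock: 1.15
tool_pos: [0.4903, 0.0438, 0.1793]
orientation: [90.3, 69.9, -166.3]
force: [-0.8, -0.0, -0.5]
opening: 0.0131
```

```bash
python3 - <<'E'
from h import *
import pickle
print(delta([.49,.044,.18],target(-1)[0]), ctrl.get_obs()["joint_pos"])
d={n:ctrl.snapshot(n) for n in ["scene","side","wrist"]}
pickle.dump(d,open("s1.pkl","wb"))
a=cv2.resize(d["wrist"]["image"],(800,600),interpolation=cv2.INTER_CUBIC)
cv2.imwrite("pics/w1.png",a[:,:,::-1])
E
```

```text
(array([-0.2, -0.1, -0.1]), array([-0.05,  0.05,  0.03])) [  24.83893449   18.49948389  -10.34262235   -3.85738553  -80.91368778
 -100.20779029]
```

View pics/w1.png

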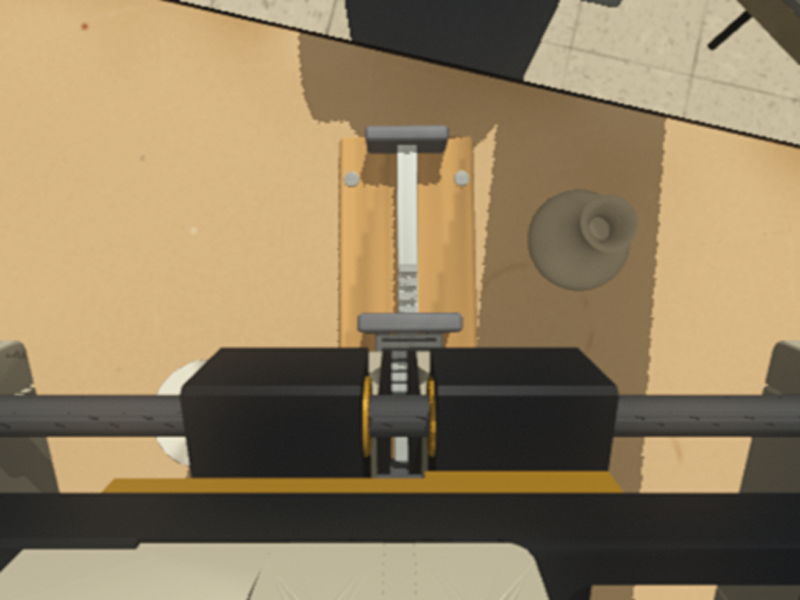

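The wrist view shows the bar nearly vertical at column 405, the end stop at (407,135), the push plate top at (358–462, 315–331) and the cup clear at (580,240).

```bash
python3 - <<'E'
from h import *
import pickle
s=pickle.load(open("s1.pkl","rb"))["wrist"]; k=1.5625
Rt,c,y=target(-1); o,R,p=tool()
f=lambda u,v,z:onz(s,(u/k,v/k),z)
for nm,a,b,z in [("push near pad top",(359,330),(461,330),.08),("push back top",(359,314),(461,314),.08),("endstop outer",(367,127),(447,127),.04),("endstop inner",(368,140),(446,140),.04),("bar edges",(397,200),(417,200),.036),("board edges",(342,200),(474,200),.014),("board end",(342,138),(472,138),.014)]:
    P,Q=f(*a,z),f(*b,z); v=P-Q if P[1]<Q[1] else Q-P
    M=(P+Q)/2; r=M-p; print(nm,M.round(4),'len',np.linalg.norm(v).round(4),'yaw',(np.degrees(np.arctan2(v[1],v[0]))).round(1),'along c',(r@c*1000).round(1),'along y',(r@y*1000).round(1))
E
```

```text
push near pad top [0.4701 0.0446 0.08  ] len 0.061 yaw -76.3 along c 19.0 along y -5.5
push back top [0.4608 0.0423 0.08  ] len 0.0612 yaw -76.3 along c 28.6 along y -5.5
endstop outer [0.3299 0.0094 0.04  ] len 0.0568 yaw -76.3 along c 163.7 along y -4.0
endstop inner [0.3391 0.0116 0.04  ] len 0.0553 yaw -76.3 along c 154.1 along y -4.0
bar edges [0.3801 0.0217 0.036 ] len 0.0142 yaw -76.3 along c 111.9 along y -4.2
board edges [0.3733 0.0212 0.014 ] len 0.1003 yaw -76.3 along c 118.7 along y -5.3
board end [0.3262 0.009  0.014 ] len 0.0999 yaw -76.3 along c 167.3 along y -4.4
```

```bash
python3 -c "
from h import *
Rt,c,y=target(-1);o,R,p=tool()
P=p+.004*c-.0047*y
for z in (.125,.075): P[2]=z; print(P,delta(P,Rt))
print(R.inv().apply([0,0,-1]),R.inv().apply(c))"
```

```text
[0.4849585  0.04733736 0.125     ] (array([ 0.2, -0.1,  0.1]), array([ 5.3 , -1.5 ,  0.48]))
[0.4849585  0.04733736 0.075     ] (array([ 0.2, -0.1,  0.1]), array([10.  , -3.21,  0.48]))
[ 9.39998907e-01 -3.41176880e-01  6.24603971e-04] [0.34117081 0.93999045 0.00452109]
```

>>> {"method": "servo_tool", "body": {"deltas": [[[0,0,0],[2.6,-0.7,0.45],0],[[0,0,0],[5.3,-1.5,0.5],0],[[0,0,0],[7.7,-2.3,0.5],0],[[0,0,0],[10,-3.2,0.5],0],[[0,0,0],[10,-3.2,0.5],0]]}}

```text
clock: 1.8
tool_pos: [0.4827, 0.0471, 0.0729]
orientation: [90.1, 69.8, -166.0]
force: [-0.5, -0.9, 0.2]
opening: 0.0003
```

```bash
python3 - <<'E'
from h import *
import pickle
Rt,c,y=target(-1)
for z in (.063,.055,.051): print(delta([.485,.0473,z],Rt))
o=ctrl.get_obs(); print(o["tool_pos"],o["force"])
d={n:ctrl.snapshot(n) for n in ["scene","side"]}
pickle.dump(d,open("s2.pkl","wb"))
A=cv2.resize(d["scene"]["image"][150:300,180:310],None,fx=3,fy=4*3/4,interpolation=cv2.INTER_CUBIC)
B=cv2.resize(d["side"]["image"][150:270,180:310],None,fx=3,fy=3,interpolation=cv2.INTER_CUBIC)
m=np.zeros((450,790,3),np.uint8); m[:,:390]=A; m[:360,400:]=B
cv2.imwrite("pics/c2.png",m[:,:,::-1])
E
```

```text
(array([ 0.4, -0.2, -0.2]), array([ 0.85, -0.56, -0.04]))
(array([ 0.4, -0.2, -0.2]), array([ 1.6 , -0.84, -0.03]))
(array([ 0.4, -0.2, -0.2]), array([ 1.97, -0.97, -0.03]))
[0.48265142 0.04708477 0.07288586] [-0.53603818 -0.8588168   0.18245815]
```

View pics/c2.png

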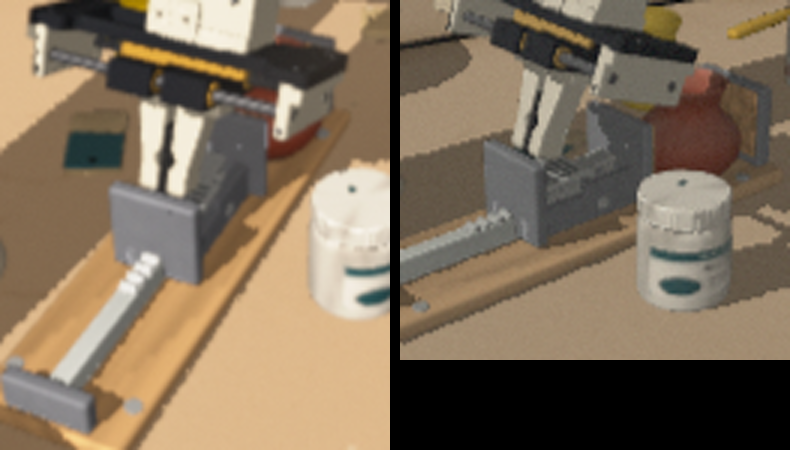

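The fingers, at (170,150) in the left crop, stand between the two plates above the pad. The body clears the jaw plate and the pot. Next I'll press slowly.

>>> {"method": "servo_tool", "body": {"deltas": [[[0,0,0],[0.6,-0.3,0],0],[[0,0,0],[0.9,-0.4,0],0],[[0,0,0],[1.2,-0.5,0],0],[[0,0,0],[1.5,-0.65,0],0],[[0,0,0],[1.5,-0.65,0],0]]}}

```text
clock: 2.4
tool_pos: [0.4853, 0.0476, 0.0592]
orientation: [90.1, 70.0, -166.0]
force: [-0.8, -0.0, 2.7]
opening: 0.0
```

>>> {"method": "servo_tool", "body": {"deltas": [[[0,0,0],[0.25,-0.09,0],0],[[0,0,0],[0.4,-0.15,0],0],[[0,0,0],[0.55,-0.2,0],0],[[0,0,0],[0.65,-0.24,0],0],[[0,0,0],[0.65,-0.24,0],0]]}}

```text
clock: 2.9
tool_pos: [0.4852, 0.0475, 0.0524]
orientation: [90.2, 70.0, -166.0]
force: [-4.2, 0.2, 6.1]
opening: 0.0005
```

>>> {"method": "servo_tool", "body": {"deltas": [[[0,0,0],[0.15,-0.05,0],0],[[0,0,0],[0.3,-0.1,0],0],[[0,0,0],[0.3,-0.1,0],0]]}}

```text
clock: 3.2
tool_pos: [0.4863, 0.0477, 0.0512]
orientation: [90.2, 70.1, -165.8]
force: [-4.2, 2.8, 19.7]
opening: 0.0006
```

>>> {"method": "servo_tool", "body": {"deltas": [[[0,0,0],[0.3,0.53,0],0],[[0,0,0],[0.51,1.1,0],0],[[0,0,0],[0.71,1.66,0],0],[[0,0,0],[0.92,2.23,0],0],[[0,0,0],[1.12,2.79,0],0]]}}

```text
clock: 3.7
tool_pos: [0.461, 0.0414, 0.0515]
orientation: [90.3, 70.5, -165.7]
force: [4.1, 1.3, 11.7]
opening: 0.0002
```

```bash
cat > st.py <<'E'
from h import *
Rt,c,y=target(-1); o,R,p=tool(); f=np.array(o["force"])
r=p-np.array([.4701,.0446,0])
print("tip past start push face",((r@c)*1000+9).round(1),"lat",(r@y*1000).round(1),"z",p[2].round(4),"F c,y,z",(f@c).round(1),(f@y).round(1),f[2].round(1),"c,down,y in tool",R.inv().apply(c).round(3),R.inv().apply([0,0,-1]).round(3),R.inv().apply(y).round(2),"rot err",(R.inv()*Rt).as_rotvec(degrees=True).round(1),np.round(o["joint_pos"],1))
E
python3 st.py
```

```text
tip past start push face 18.6 lat 1.0 z 0.0515 F c,y,z -4.2 -0.3 11.7 c,down,y in tool [0.333 0.943 0.01 ] [ 0.943 -0.334  0.002] [ 0.    0.01 -1.  ] rot err [ 0.5 -0.3  0.5] [ 26.1  23.7 -21.9  -4.4 -63.5 -99.4]
```

>>> {"method": "servo_tool", "body": {"deltas": [[[0.5,-0.3,0.5],[0.36,0.72,0],0],[[0.5,-0.3,0.5],[0.63,1.47,0],0],[[0.5,-0.3,0.5],[0.9,2.23,0],0],[[0.5,-0.3,0.5],[1.17,2.98,0],0],[[0.5,-0.3,0.5],[1.43,3.74,0],0]]}}

```text
clock: 4.2
tool_pos: [0.4259, 0.0326, 0.0516]
orientation: [89.9, 70.5, -166.4]
force: [4.4, 0.2, 10.0]
opening: 0.0005
```

```bash
python3 st.py
```

```text
tip past start push face 54.7 lat 1.4 z 0.0516 F c,y,z -4.3 0.8 10.0 c,down,y in tool [0.334 0.942 0.002] [ 0.942 -0.334 -0.   ] [ 0.  0. -1.] rot err [ 0.1 -0.   0.5] [  26.7   21.1  -26.3   -4.9  -61.8 -100. ]
```

>>> {"method": "servo_tool", "body": {"deltas": [[[0,0,0.5],[0.36,0.72,0.05],0],[[0,0,0.5],[0.63,1.47,0.1],0],[[0,0,0.5],[0.9,2.23,0.1],0],[[0,0,0.5],[1.17,2.98,0.1],0],[[0,0,0.5],[1.43,3.74,0.1],0]]}}

```text
clock: 4.7
tool_pos: [0.3904, 0.0241, 0.0517]
orientation: [90.2, 70.3, -166.0]
force: [5.1, -6.5, 8.6]
opening: 0.0006
```

```bash
python3 st.py
```

```text
tip past start push face 91.3 lat 1.4 z 0.0517 F c,y,z -3.4 7.6 8.6 c,down,y in tool [0.336 0.942 0.005] [ 0.942 -0.337  0.001] [ 0.  0. -1.] rot err [ 0.2 -0.2  0.3] [  27.8   18.4  -30.7   -5.3  -60.2 -100.6]
```

>>> {"method": "servo_tool", "body": {"deltas": [[[0,0,0.3],[0.36,0.72,0],0],[[0,0,0.3],[0.63,1.47,0],0],[[0,0,0.3],[0.85,2.1,0],0],[[0,0,0.3],[1.05,2.65,0],0],[[0,0,0.3],[1.2,3.1,0],0]]}}

```text
clock: 5.2
tool_pos: [0.3616, 0.0167, 0.0517]
orientation: [90.3, 70.4, -165.8]
force: [4.9, -2.2, 8.3]
opening: -0.0001
```

```bash
python3 st.py
```

```text
tip past start push face 121.0 lat 1.8 z 0.0517 F c,y,z -4.2 3.3 8.3 c,down,y in tool [0.335 0.942 0.007] [ 0.942 -0.335  0.002] [ 0.    0.01 -1.  ] rot err [ 0.3 -0.2  0.4] [  28.7   16.1  -34.3   -5.7  -58.8 -101.1]
```

Still moving freely, so I'll go slowly until it meets the stop.

>>> {"method": "servo_tool", "body": {"deltas": [[[0,0,0.3],[0.2,0.25,0],0],[[0,0,0.3],[0.3,0.5,0],0],[[0,0,0.3],[0.37,0.75,0],0],[[0,0,0.3],[0.37,0.75,0],0]]}}

```text
clock: 5.6
tool_pos: [0.3609, 0.0165, 0.0518]
orientation: [90.3, 70.9, -165.6]
force: [12.6, -2.2, 5.3]
opening: 0.0004
```

```bash
python3 st.py
```

```text
tip past start push face 121.8 lat 1.8 z 0.0518 F c,y,z -11.8 5.1 5.3 c,down,y in tool [0.327 0.945 0.01 ] [ 0.945 -0.327  0.002] [ 0.01  0.01 -1.  ] rot err [ 0.5 -0.3  0.9] [  28.9   15.7  -34.7   -5.5  -58.2 -101.2]
```

>>> {"method": "servo_tool", "body": {"deltas": [[[0,0,0.5],[0.4,0.4,0],0],[[0,0,0.5],[0.5,0.7,0],0],[[0,0,0.5],[0.5,0.7,0],0]]}}

```text
clock: 5.9
tool_pos: [0.3608, 0.0165, 0.0512]
orientation: [90.4, 71.3, -165.3]
force: [13.4, -1.9, 14.7]
opening: 0.0007
```

```bash
python3 st.py; python3 - <<'E'
from h import *
import pickle
d={n:ctrl.snapshot(n) for n in ["scene","side"]}
pickle.dump(d,open("s3.pkl","wb"))
A=cv2.resize(d["scene"]["image"][155:305,160:290],None,fx=3,fy=3,interpolation=cv2.INTER_CUBIC)
B=cv2.resize(d["side"]["image"][150:270,140:270],None,fx=3,fy=3,interpolation=cv2.INTER_CUBIC)
m=np.zeros((450,790,3),np.uint8); m[:,:390]=A; m[:360,400:]=B
cv2.imwrite("pics/c3.png",m[:,:,::-1])
E
```

```text
tip past start push face 121.8 lat 1.8 z 0.0512 F c,y,z -12.6 5.0 14.7 c,down,y in tool [0.321 0.947 0.014] [ 0.947 -0.321  0.002] [ 0.01  0.01 -1.  ] rot err [ 0.7 -0.4  1.3] [  29.    15.5  -35.1   -5.4  -57.8 -101.1]
```

View pics/c3.png

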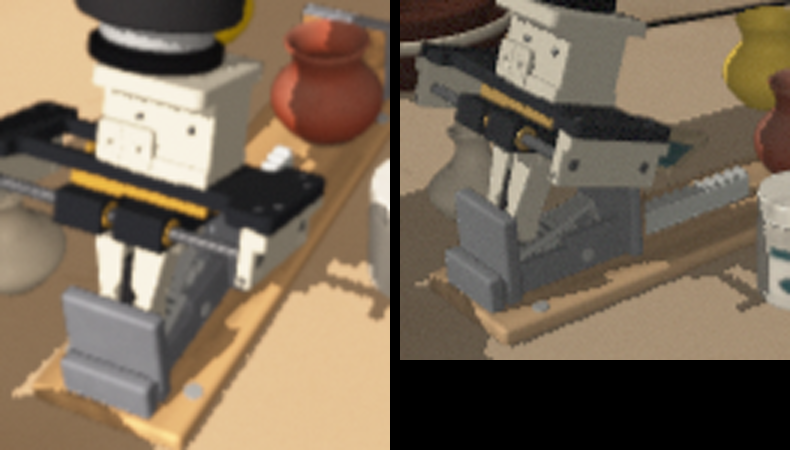

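The push plate (112,345 left crop) sits flush against the end stop, with the pot standing at (327,80) and the jaw well away from it. Next I'll lift straight up so that the pad does not drag the jaw back.

>>> {"method": "servo_tool", "body": {"deltas": [[[0,0,0],[-0.7,0.25,0],0],[[0,0,0],[-1.5,0.5,0],0],[[0,0,0],[-2.4,0.6,0],0],[[0,0,0],[-4.5,1.0,0],0],[[0,0,0],[-7,1.8,0],0]]}}

```text
clock: 6.5
tool_pos: [0.3654, 0.0178, 0.1236]
orientation: [90.4, 71.1, -165.3]
force: [1.1, 0.3, -0.3]
opening: 0.0006
```

>>> {"method": "servo_tool", "body": {"deltas": [[[0,0,0],[-3,0.8,0],0],[[0,0,0],[-6,1.6,0],0],[[0,0,0],[-9,2.0,0],0],[[0,0,0],[-9,2.0,0],0],[[0,0,0],[-9,2.0,0],0]]}}

```text
clock: 7.0
tool_pos: [0.3751, 0.0207, 0.2156]
orientation: [90.3, 71.2, -165.4]
force: [-0.3, 1.2, -0.4]
opening: 0.0002
```

```bash
python3 - <<'E'
from h import *
import pickle
print(ctrl.get_obs()["tool_pos"],ctrl.get_obs()["force"])
d={n:ctrl.snapshot(n) for n in ["scene","side"]}; d0=pickle.load(open("s0.pkl","rb"))
pickle.dump(d,open("s4.pkl","wb"))
# pot/jar/tile/cup shift check by template matching against start
for n,boxes in [("scene",{"pot":(158,205,248,290),"jar":(205,258,280,320),"tile":(185,208,198,226),"cup":(210,254,142,184)}),("side",{"jar":(205,256,255,294),"cup":(188,226,148,184),"pot":(170,208,262,296)})]:
    for k,(a,b,c,e) in boxes.items():
        T=d0[n]["image"][a:b,c:e]; S=d[n]["image"][a-8:b+8,c-8:e+8]
        r=cv2.matchTemplate(S,T,cv2.TM_CCOEFF_NORMED); _,m,_,l=cv2.minMaxLoc(r); print(n,k,"shift px",(l[0]-8,l[1]-8),round(m,2))
A=cv2.resize(d["scene"]["image"][140:310,130:320],None,fx=2.1,fy=2.1,interpolation=cv2.INTER_CUBIC)
B=cv2.resize(d["side"]["image"][150:270,140:270],None,fx=3,fy=3,interpolation=cv2.INTER_CUBIC)
m=np.zeros((450,795,3),np.uint8); m[:A.shape[0],:A.shape[1]]=A; m[:360,402:792]=B
cv2.imwrite("pics/c4.png",m[:,:,::-1])
E
```

```text
[0.37507951 0.02066709 0.21556914] [-0.28565449  1.21084127 -0.40480046]
scene pot shift px (0, 0) 0.44
scene jar shift px (0, 0) 0.96
scene tile shift px (0, 1) 0.94
scene cup shift px (0, 0) 0.93
side jar shift px (0, 0) 0.96
side cup shift px (0, 0) 0.91
side pot shift px (0, 0) 0.67
```

View pics/c4.png

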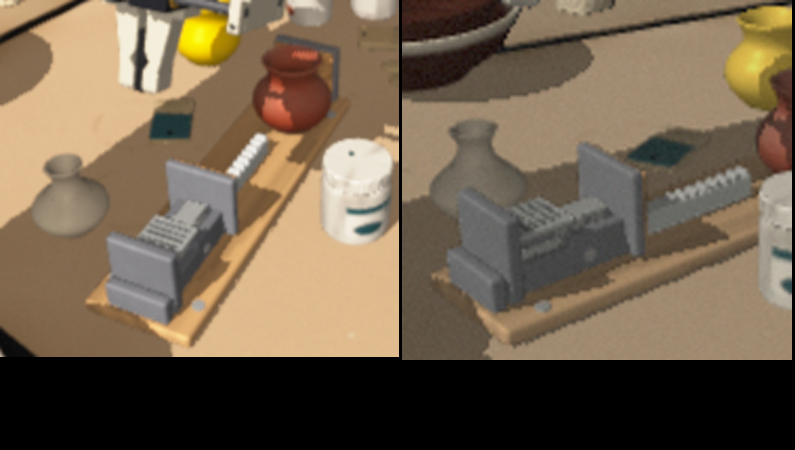

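The push plate (143,265) is flush with the end stop (140,298), the pad is up, and the pot, cup, jar and tile are where they were. The arm is clear, so I'll hand in.

```bash
python3 -c "
from plant import ctrl
print(ctrl.close_job())"
```

```text
the job is handed in; nothing more can be done
None
```

The clamp is open and I handed the job in at about 7 s on the robot's clock; it reports no verdict.

**What I did:** With the gripper shut and tilted 20° to reach close to the robot, I pressed the release pad until it bottomed. The tool tip was at z ≈ 51 mm and the press force rose sharply to about 20 N. Keeping it down, I pushed the sliding jaw about 122 mm, at about 4 N, until it stopped dead and the force rose to about 12 N. I then lifted straight up so the pad would not drag the jaw back.

**Last checks:**
- **Jaw and pad:** the last pictures show the push plate flush with the end stop and the pad sprung up. I judged both by eye and did not measure the gap.
- **Cup, jar and tile:** matching the first and last pictures gave shifts of 0 to 1 pixel, with good scores of 0.91 to 0.96.
- **Pot:** matching also gave 0 pixels, but with weak scores (0.44 and 0.67). The jaw had stood in front of the pot and its shadow changed, so this rests mainly on the pot looking upright and in place.
- **Robot:** it stands about 0.2 m above the table, and the force reading is only noise (about 1 N).

**Disagreement:** my first hand-picked points in the side view put the push plate up to 9 mm off from the scene view. I used the close wrist view instead, and the contacts agreed with it to a few millimetres.

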